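# Brake the crate dolly, slide the carton aboard, flick the brake off

## Robot

A 7-joint arm with a two-finger parallel gripper is mounted at the origin on the work surface. World frame = base frame: x ahead of the robot, y to its left, z up, the work surface at z = 0. Lengths are in m, angles in rad, forces in N, time in s.
With the tool pointing down it reaches from about 0.425 to 0.8 m from the base axis. Payload 8.3 kg.
Tool frame: the origin (TCP) lies midway between the tips of the shut fingers; the grasp point (between the pads) lies 19 mm behind it; z points along the fingers, x is the direction in which the jaws open and shut, and the axes are right-handed (so a half turn about z gives the same grasp; the last joint's range is limited). The gripper opens to 85 mm and grips with 20 to 120 N. Pads are 22 mm wide; open, the fingers measure 114 mm over their backs; the gripper's body (76 mm by 85 mm) begins 54 mm behind the grasp point. The pads swing forward as they close: fully open they stand 13 mm farther back than shut.
Start: joints at [1.115, 0.383, 0.016, 1.37, -0.006, 1.388, -0.046], TCP at [0.239, -0.577, 0.231] pointing down, gripper open.
Joint ranges: [-2.95, 2.95], [-0.25, 2.06], [-1.52, 1.56], [0.18, 2.33], [-1.44, 4.58], [0.02, 2.06], [-3.01, 3.01]. Speed limits (rad/s): [2.39, 2.39, 3.01, 3.01, 3.14, 3.14, 3.14].

## Interface

Orientations are given as a unit quaternion [w, x, y, z].
In Python, from rig import * gives the robot as it stands. Calls block until the motion is done:
- move_ptp(position, orientation): joint-space move of the TCP to a pose.
- move_linear(position, rot=None, max_speed=0.15, stop_force=None): straight line of the TCP; rot=None keeps the orientation; max_speed is the mean speed in m/s. With stop_force (N) it stops when the force on the tool has changed by that much, and returns True; else False.
- goto_joints(angles): joint-space move.
- let_go() and clamp(): open the fingers fully, or close them until they stop; the grip force is fixed at half the most.
- hold(seconds).
- solve_ik(position, orientation): joint angles nearest the present ones, or None.
- sense(): the state.
- capture(name): name is "scene" or "top" or "wrist"; returns a dict with "color" (384x512x3 uint8, red, green, blue), "fx", "fy", "cx", "cy" (pixels), "position" and "attitude" of the camera in the world. Camera axes: x right, y up, looking along -z (the intrinsics and any distortion apply to the point x, -y, -z); pixel columns grow to the right and rows downward; lengths in m; the calibration is good to about 2 mm. A picture is of the moment at which its call begins. There is no depth.
A pose or a line that the arm cannot do raises Unreachable and nothing moves.
- job_done(): hands the job in, once; it reports no verdict.
The state is a dict: "t": time; "qpos": joint angles; "dq": joint speeds; "tau": joint torques, N m; "position": TCP position; "tcp_rot": TCP orientation; "ft_force": force on the tool from outside, world axes, zero at the start; "wrist_torque": the same for the moment, N m; "gripper_width": finger opening in m.
Only numpy, scipy, OpenCV 4.12 (cv2) and the standard library are available. Lean on these libraries where they do the work, as an engineer would, in place of code of your own. Each camera call takes 0.05 s, during which the arm holds its last target.

## Task

Load the stock dolly: push its brake pedal right down until it clicks and stays locked, slide the carton of boxed lights off the low plywood tier onto the dolly's deck until it is pressed firmly up against the end lip, then flick the pedal fully up again so the dolly is ready to be wheeled off. Work by feel and gently: do not stamp on the pedal or crush the cardboard, do not let the dolly roll away from the tier, and leave the lantern, the snow globe and the little pack of lights alone.

Things in the scene. Friction and masses are not known exactly. Their poses are not given: they have to be found in the camera images.
- tread (a point): Middle of the top face of the brake pedal's tread (moves with it). Dark steel pedal on the castor at the dolly's end away from the tier, robot's side, sticking out past that end. Tread plate 42 mm wide (along dolly x), 44 mm long, 6 mm thick; toe upturned 8 mm at its outer edge, 22 mm beyond this point. Free 25 mm beside and below; the deck's end is 40 mm nearer the tier.
- pin (a point): The level pin the pedal turns about (along dolly x), 84 mm above the ground. From it the tread point lies, along dolly (-y, z): 62 mm out and 29 mm up with the pedal fully up; 66 mm out and 18 mm down with it hard down. Axes as the dolly's.
- brake (a joint): Turn of the pedal: 0 = fully up (wheel free), about 0.70 = hard down on its stop (locked). A sprung over-centre toggle holds it at either end and tips over near 0.40: pushed past that it snaps on to the stop and stays, short of it it springs back. It takes about 8 to 12 N on the tread to start it either way, less and less towards 0.40.
- dolly (a joint): How far the dolly has rolled from the tier along its own -y, in m: 0 = 12 mm gap between tier and deck, range -0.010 to 0.16. It rolls only straight. Brake off: about 1 N rolls it. Brake on: a sprung pawl drops into the wheel's toothed ring, so a push still rolls it by up to 15 mm until the next tooth bites; then it holds.
- dolly_mid (a point): Grey plastic crate dolly, 400 mm (y) by 300 mm (x), on four castors. Point on the ground under its middle; +y to the tier, -y to the end with lip and pedal. Deck top at z 125 mm. Rims 22 mm wide, 20 mm high on the two long sides (inner faces at x = -128 and +128 mm, rounded at the entry) and the -y end; the tier side is open.
- end_lip: The rim at the dolly's -y end that the carton must press against: 300 mm by 22 mm, 20 mm high. Origin at its centre, 10 mm above the deck; axes as the dolly's. Inner face 11 mm from the origin towards +y.
- carton_mid (a point): Centre of the carton, 35 mm above its underside: cardboard carton filled with boxed lights, 236 mm (its x) by 200 mm (its y) by 70 mm high, 0.6 to 1.1 kg, solid to push. Home: its -y face against the end lip (centre 111 mm from the lip's origin towards +y), between the side rims with 10 mm play each side.
- tier: Low plywood display tier, fixed, 300 by 300 mm, top 128 mm above the ground (3 mm above the dolly's deck). Origin on the ground under its middle. Its -y edge, 150 mm from the origin, faces the dolly; -y is the way to slide the carton. Behind the carton (+y) there is free board for the fingers.
- lantern: Bystander: little dark wooden lantern, 80 by 80 by 142 mm, on the ground past the dolly's pedal end. Origin under its centre.
- snow_globe: Bystander: snow globe, 72 mm across, 98 mm high, on the far side of the dolly. Origin under its centre.
- light_pack: Bystander: blue pack of lights, 60 by 100 by 50 mm, on the ground past the dolly's pedal end, robot's side. Origin under its centre.

How it is judged:
On the way, in this order (a step that is already met when the one before it is completed fails the run):
1. the brake pedal is pressed fully down and, let go, stays locked, the carton still on the tier (value of joint brake above 0.64 rad and contact force between the fingers and brake below 0.5 N and y of carton_mid in the frame of tier above -0.1 m), for 0.3 s.
2. with the brake locked, the carton is pressed firmly against the end lip (more than 3 N) (value of joint brake above 0.62 rad and contact force between carton and end_lip above 3 N and y of carton_mid in the frame of end_lip below 0.114 m), for 0.1 s.
3. the brake pedal is flicked fully up (value of joint brake below 0.06 rad), for 0.2 s.
At the end, for the whole second after the job is handed in: Pedal fully up (below 0.06 rad); the carton down on the deck, its face within 4 mm of the end lip and square to it within 0.05 rad; the dolly no more than 60 mm rolled from the tier, everything at rest (value of joint brake below 0.06 rad and y of carton_mid in the frame of end_lip below 0.115 m and z of carton_mid in the frame of end_lip below 0.03 m and angle between the y axis of carton_mid and the y axis of end_lip, either way round below 0.05 rad and value of joint dolly below 0.06 m and linear speed of carton below 0.01 m/s); the robot touches nothing.
It fails at once if the pedal is stamped on: pressed with more than 35 N while the carton still waits on the tier (contact force between the fingers and brake above 35 N and y of carton_mid in the frame of tier above -0.1 m).
It fails at once if the carton is crushed (more than 25 N) (contact force between any of the fingers, the arm and carton above 25 N).
It fails at once if the dolly rolls away from the tier (more than 60 mm) (value of joint dolly above 0.06 m).
It fails at once if a bystander is pushed more than 20 mm or knocked over (distance of any of lantern, snow_globe, light_pack from where it was at the start of the episode above 0.02 m).
It also fails if it takes over 72 s, if anything falls off the work surface, if the arm or the gripper's body presses on something with over 40 N, if the wrist force passes 120 N, or if a joint passes its speed limit or range.

## Working session

There is one attempt and no reset: what is moved stays moved. The work goes in short steps, each a Python script; the robot and the scene stay as the last script left them, time stands still between calls to the robot, and variables do not carry over. Pictures are saved under pics/ and viewed, and the job is handed in when it is done.

```bash
ls; mkdir -p pics; python3 - <<'E'
from rig import *
import cv2
s=sense();print(s)
for n in("scene","top","wrist"):
    c=capture(n);cv2.imwrite(f"pics/{n}0.png",cv2.cvtColor(c["color"],cv2.COLOR_RGB2BGR));print(n,{k:v for k,v in c.items() if k!="color"})
E
```

```text
pics
{'t': 0.0, 'qpos': array([ 1.11510296,  0.38425283,  0.01640137,  1.37116615, -0.00627402,
        1.38817741, -0.04650661]), 'dq': array([-6.94476720e-05, -5.92831933e-04, -4.16341951e-04,  8.93564448e-04,
       -1.73209758e-03, -3.21574053e-04, -3.13533519e-05]), 'tau': array([-1.53303658e-04, -6.27590132e+01,  8.44287984e-01, -3.71820688e+01,
        1.66227354e-02,  1.42593172e-02, -7.06939454e-05]), 'position': array([ 0.2390503 , -0.57693688,  0.23026451]), 'tcp_rot': array([-5.12537832e-04,  8.31505514e-01, -5.55515640e-01, -8.31506912e-04]), 'ft_force': array([-0.62470332,  0.18720485,  0.94849561]), 'wrist_torque': array([ 0.02046914,  0.01485651, -0.00721315]), 'gripper_width': 0.08555283730094028}
scene {'fx': 392.74717673582995, 'fy': 392.74717673582995, 'cx': 249.79913503444973, 'cy': 185.41529341763226, 'position': array([1.22989866, 0.26698029, 1.18440509]), 'attitude': array([0.4931051 , 0.14526226, 0.25521614, 0.81890839])}
top {'fx': 399.0368161147104, 'fy': 399.0368161147104, 'cx': 258.8744496026513, 'cy': 191.8178058368496, 'position': array([ 0.4724054 , -0.07280894,  1.17903772]), 'attitude': array([ 0.71542437,  0.03383587, -0.04659507, -0.69631315])}
wrist {'fx': 302.75619701110367, 'fy': 302.75619701110367, 'cx': 251.36932837448094, 'cy': 193.68597895074518, 'position': array([ 0.31216183, -0.54760043,  0.37281312]), 'attitude': array([ 0.82168606, -0.12695024,  0.08626247, -0.54888473])}
```

View pics/scene0.png

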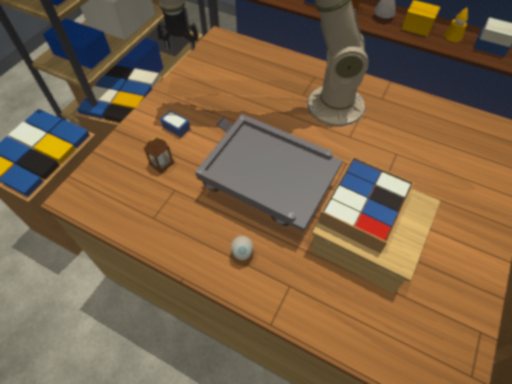

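View pics/top0.png

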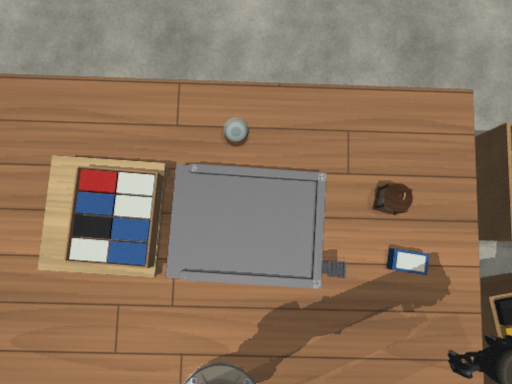

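View pics/wrist0.png

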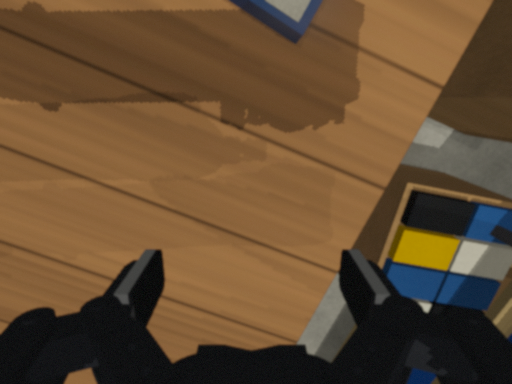

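The top view shows the dolly at about (247,226), its pedal at (335,269), the carton at (113,215) on the tier at (103,215), the lantern at (393,198), the light pack at (409,261) and the globe at (236,130). I'll zoom in to measure these.

```bash
python3 - <<'E'
import cv2
a=cv2.imread("pics/top0.png")
for n,(x0,y0,x1,y1) in dict(za=(30,145,180,290),zb=(280,160,440,300),zc=(160,155,350,297)).items():
    s=5 if n!="zc" else 4
    b=cv2.resize(a[y0:y1,x0:x1],None,fx=s,fy=s,interpolation=cv2.INTER_CUBIC)
    for x in range((x0+9)//10*10,x1,10):
        cv2.line(b,((x-x0)*s,0),((x-x0)*s,6),(0,255,255),1)
        if x%20==0: cv2.putText(b,str(x),((x-x0)*s,15),0,.35,(0,255,255),1)
    for y in range((y0+9)//10*10,y1,10):
        cv2.line(b,(0,(y-y0)*s),(6,(y-y0)*s),(0,255,255),1)
        if y%20==0: cv2.putText(b,str(y),(8,(y-y0)*s+4),0,.35,(0,255,255),1)
    b=b[:600,:800];cv2.imwrite(f"pics/{n}.png",b)
E
```

```text
(no output)
```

View pics/za.png

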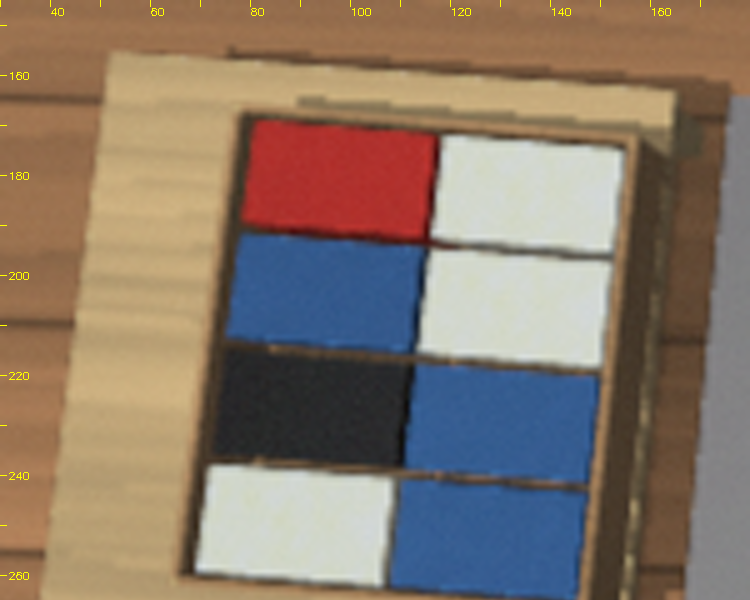

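View pics/zb.png

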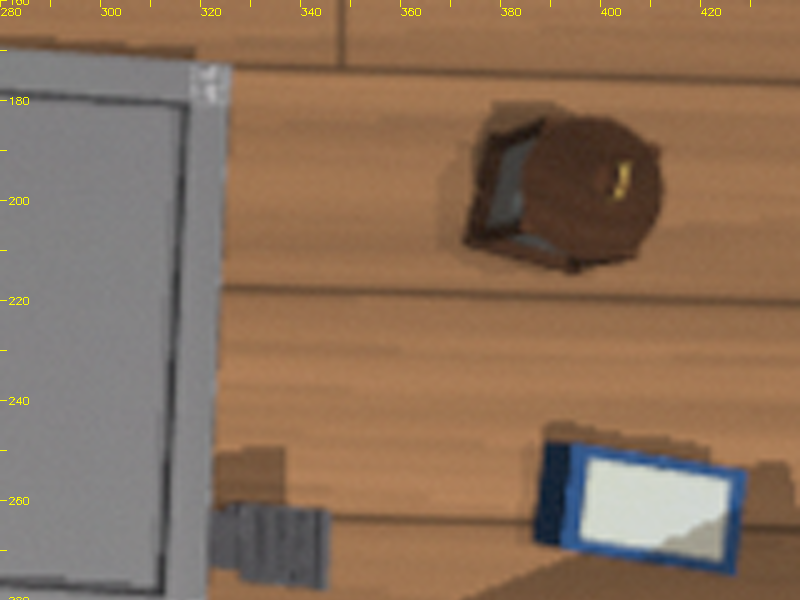

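View pics/zc.png

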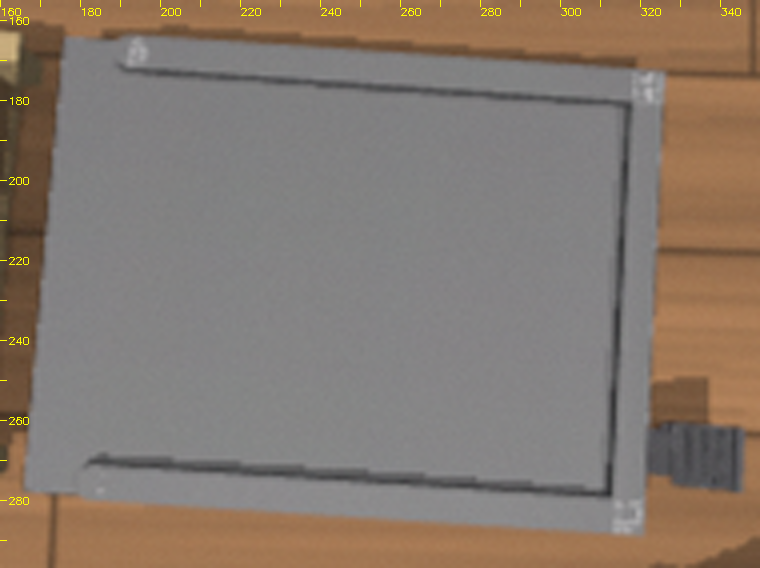

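```bash
cat > h.py <<'E'
import numpy as np
from scipy.spatial.transform import Rotation as R
def ray(c,uv):
    d=np.array([(uv[0]-c["cx"])/c["fx"],-(uv[1]-c["cy"])/c["fy"],-1.])
    q=c["attitude"];return R.from_quat(np.r_[q[1:],q[0]]).apply(d)
def cast(c,uv,z):
    d=ray(c,uv);p=c["position"];return p+d*(z-p[2])/d[2]
def proj(c,p):
    q=c["attitude"];d=R.from_quat(np.r_[q[1:],q[0]]).inv().apply(np.asarray(p)-c["position"])
    return np.array([c["cx"]+c["fx"]*d[0]/-d[2],c["cy"]-c["fy"]*d[1]/-d[2]])
E
python3 - <<'E'
from rig import *
from h import *
np.set_printoptions(precision=4,suppress=True)
c=capture("top")
def show(n,pts,z):
    P=np.array([cast(c,p,z) for p in pts]);print(n,P[:,:2].tolist(),"mid",P.mean(0)[:2]);return P
d=show("lipcorners",[(326,172.5),(321,288.5)],.145)
e=show("tierend",[(176,164.5),(166,277.5)],.125)
show("inner",[(317,180.5),(312.5,279)],.125)
k=show("carton",[(78,168),(156.5,173),(147,265),(65.5,260)],.198)
t=show("tier",[(52,155),(165,163)],.128)
show("tread",[(327,261),(345.5,262),(343,278),(326,275.5)],.113)
for P in (d,e):print(np.linalg.norm(P[1]-P[0]),np.degrees(np.arctan2(*(P[1]-P[0])[[1,0]])))
m=(d.mean(0)+e.mean(0))/2;v=d.mean(0)-e.mean(0);print("dolly mid",m,"len",np.linalg.norm(v[:2]),np.degrees(np.arctan2(v[1],v[0])))
for i in range(4):
    v=k[(i+1)%4]-k[i];print(np.linalg.norm(v),np.degrees(np.arctan2(v[1],v[0])))
v=t[1]-t[0];print(np.linalg.norm(v),np.degrees(np.arctan2(v[1],v[0])))
show("lantern",[(394,198)],.07);show("pack",[(408,262)],.05);show("globe",[(236,131)],.05)
E
```

```text
lipcorners [[0.6469907201566333, -0.26526101548394004], [0.3476423112249198, -0.2545343993693589]] mid [ 0.4973 -0.2599]
tierend [[0.6602700508405998, 0.1327629038430845], [0.3636198665684574, 0.14386059210672572]] mid [0.5119 0.1383]
inner [[0.6279965937682388, -0.24497780863878627], [0.36891171774359005, -0.2356752114493602]] mid [ 0.4985 -0.2403]
carton [[0.6313745704033881, 0.3590734007192795], [0.6245128545427072, 0.16553858235775967], [0.39963889371851313, 0.17600493032859824], [0.40667807960810237, 0.3716288746200983]] mid [0.5156 0.2681]
tier [[0.6755874781080475, 0.46090684641391333], [0.6629186368289739, 0.1615230702353356]] mid [0.6693 0.3112]
tread [[0.41542695247171735, -0.2754909983849455], [0.4140335523397707, -0.32464420292876794], [0.3722533584062059, -0.318081098316848], [0.3776455057142628, -0.27309452632885367]] mid [ 0.3948 -0.2978]
0.2995405318537342 177.9477860327611
0.2968576940446263 177.8575630285909
dolly mid [ 0.5046 -0.0608  0.135 ] len 0.398478056756215 -92.10384588328627
0.19365642014345716 -92.03055322661949
0.2251173975875873 177.33519565888494
0.19575054972630884 87.93920059757593
0.2250470015365458 -3.1982180083483143
0.29965170611611586 -92.42310503212443
lantern [[0.5926691404330822, -0.4715000647242032]] mid [ 0.5927 -0.4715]
pack [[0.41495804684865567, -0.5160310652491629]] mid [ 0.415 -0.516]
globe [[0.7770421568501549, -0.02071753140819478]] mid [ 0.777  -0.0207]
```

```bash
cat >> h.py <<'E'
a=np.radians(-2.1)
DX=np.array([np.cos(a),np.sin(a),0]);DY=np.array([-np.sin(a),np.cos(a),0]);Z=np.array([0,0,1.])
def quat(tilt=0,flip=1):
    t=np.radians(tilt);z=-np.cos(t)*Z+np.sin(t)*DY;x=flip*DX;y=np.cross(z,x)
    q=R.from_matrix(np.c_[x,y,z]).as_quat();return np.r_[q[3],q[:3]]
TREAD=np.array([.395,-.2965,.113])
np.set_printoptions(precision=4,suppress=True)
E
python3 - <<'E'
from rig import *
from h import *
c=capture("scene")
import cv2
im=c["color"][:, :, ::-1].copy()
# check of measured points in scene view
pts={"tread":TREAD,"lipmid":[.4973,-.2599,.145],"cartonmid":[.5156,.2681,.198]}
for n,p in pts.items():
    u=proj(c,p);print(n,u)
b=cv2.resize(im[90:270,150:450],None,fx=2.6,fy=2.6,interpolation=cv2.INTER_CUBIC)
for p in pts.values():
    u=(proj(c,p)-[150,90])*2.6;cv2.circle(b,tuple(int(v) for v in u),3,(0,255,0),-1)
cv2.imwrite("pics/sc1.png",b)
for fl in(1,-1):
  for t in(0,12,18):
    for p in (TREAD+[0,0,.08],TREAD-[0,0,.05]):
        print(fl,t,solve_ik(p,quat(t,fl)))
  for y in(.40,.39,-.06): print(fl,y,solve_ik(np.array([.519+(y-.37)*.0367,y,.14]),quat(0,fl)))
E
```

```text
tread [225.8478 123.9138]
lipmid [219.6019 140.4875]
cartonmid [368.1829 195.5699]
1 0 [ 0.8717  0.1422 -0.3209  1.767   0.0473  1.2399  0.5018]
1 0 [ 0.8625  0.2828 -0.3244  1.9189  0.109   0.9568  0.4505]
1 12 [ 0.9809  0.2485 -0.334   1.6627 -0.0919  1.366   0.6391]
1 12 [ 0.9762  0.3836 -0.3364  1.8059 -0.0522  1.0946  0.6451]
1 18 [ 1.0221  0.3084 -0.3363  1.611  -0.1488  1.4337  0.689 ]
1 18 [ 1.0184  0.4429 -0.3367  1.7469 -0.1132  1.1716  0.7159]
1 0.4 [-0.0785  0.7184 -1.0126  1.369   0.6049  1.379  -1.1246]
1 0.39 [-0.0571  0.7052 -1.0136  1.3889  0.5961  1.3701 -1.1132]
1 -0.06 [ 0.5335  0.2423 -0.5478  1.7983  0.1381  1.139  -0.096 ]
-1 0 [ 0.5521  0.1249  0.0298  1.7807 -0.0039  1.236  -2.5953]
-1 0 [ 0.5134  0.2619  0.0754  1.9345 -0.0241  0.9461 -2.578 ]
-1 12 [ 0.5899  0.2269  0.1279  1.6807 -0.195   1.3728 -2.4101]
-1 12 [ 0.5893  0.3603  0.1322  1.824  -0.2343  1.1047 -2.3413]
-1 18 [ 0.6184  0.2862  0.1608  1.6303 -0.2773  1.4506 -2.3363]
-1 18 [ 0.6282  0.4196  0.1515  1.7659 -0.3151  1.1949 -2.2539]
-1 0.4 [ 0.0236  0.8743 -1.2917  1.3644  0.8324  1.4954  1.8953]
-1 0.39 [ 0.0467  0.8618 -1.2912  1.3843  0.8215  1.4856  1.9049]
-1 -0.06 [-0.995   0.5148  1.3745  1.8562 -0.5386  1.2269 -2.6283]
```

View pics/sc1.png

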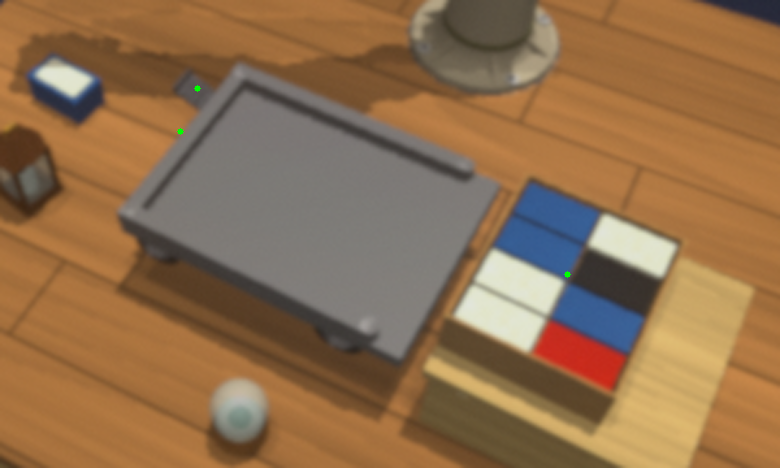

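The scene view agrees with the top-view fixes to within about 2 px: the tread projects to (226,124) and the lip's outer edge to (220,140). Next I press the pedal with the fingers shut.

```bash
python3 - <<'E'
from rig import *
from h import *
clamp()
q=quat(14)
P=TREAD-DY*.003
move_ptp(P+[0,0,.06],q)
s=sense();print(s["t"],s["position"],s["ft_force"],s["gripper_width"])
r=move_linear(P+[0,0,-.02],max_speed=.02,stop_force=3)
s=sense();print(r,s["t"],s["position"],s["ft_force"])
E
```

```text
2.2333 [ 0.3944 -0.301   0.1732] [ 0.0055 -0.6764 -0.2552] 7.030472872940136e-05
True 4.8167 [ 0.3949 -0.2996  0.1153] [-1.3145  1.4839  6.973 ]
```

```bash
python3 - <<'E'
from rig import *
from h import *
s0=sense();p0=s0["position"];L=.0684;f0=np.arctan2(29,62)
for th in np.arange(.07,.64,.07):
    f=f0-th
    p=p0-DY*(L*np.cos(f)-.062)*.5+Z*(L*np.sin(f)-.029)
    r=move_linear(p,max_speed=.025,stop_force=15)
    s=sense();print(round(th,2),r,round(s["t"],2),s["position"],s["ft_force"])
    if r or np.linalg.norm(s["ft_force"])>25: break
E
```

```text
0.07 False 5.13 [ 0.395  -0.3011  0.1115] [-1.9022 -1.5257  6.2698]
0.14 False 5.47 [ 0.3949 -0.3019  0.1069] [-1.6419 -0.7652  4.922 ]
0.21 False 5.8 [ 0.3949 -0.3022  0.102 ] [-1.02   -0.5636  3.4194]
0.28 False 6.14 [ 0.3949 -0.3022  0.097 ] [ 0.3144 -0.3769  2.4736]
0.35 False 6.48 [ 0.3947 -0.3022  0.0919] [-0.3249 -0.1726  1.1738]
0.42 False 6.83 [ 0.3947 -0.3025  0.0872] [-0.4575 -0.6906  0.7167]
0.49 False 7.17 [ 0.3947 -0.3026  0.0825] [ 0.0124 -0.5297 -0.1495]
0.56 False 7.51 [ 0.3947 -0.3024  0.0778] [ 0.4837 -0.0836 -1.7239]
0.63 False 7.85 [ 0.3947 -0.302   0.0731] [-0.7168 -0.0079  0.2853]
```

```bash
python3 - <<'E'
from rig import *
from h import *
import cv2
p=sense()["position"]
r=move_linear([p[0],p[1],.060],max_speed=.02,stop_force=5);s=sense();print(r,s["position"],s["ft_force"])
move_linear([p[0],p[1],.22],max_speed=.2)
let_go()
P=TREAD-DY*.22
hold(.05)
c=capture("top");a=c["color"][:,:,::-1]
cv2.imwrite("pics/t2.png",cv2.resize(a[155:300,280:440],None,fx=4,fy=4,interpolation=cv2.INTER_CUBIC))
c=capture("scene");a=c["color"][:,:,::-1]
cv2.imwrite("pics/s2.png",cv2.resize(a[60:210,150:350],None,fx=4,fy=4,interpolation=cv2.INTER_CUBIC))
c=capture("wrist");a=c["color"][:,:,::-1]
cv2.imwrite("pics/w2.png",a);print(sense()["t"],c["position"],c["attitude"])
E
```

```text
True [ 0.3949 -0.3021  0.0658] [-2.1707  0.6016  7.3036]
10.225 [ 0.3976 -0.2615  0.3771] [ 0.9993 -0.031   0.0012 -0.0185]
```

View pics/t2.png

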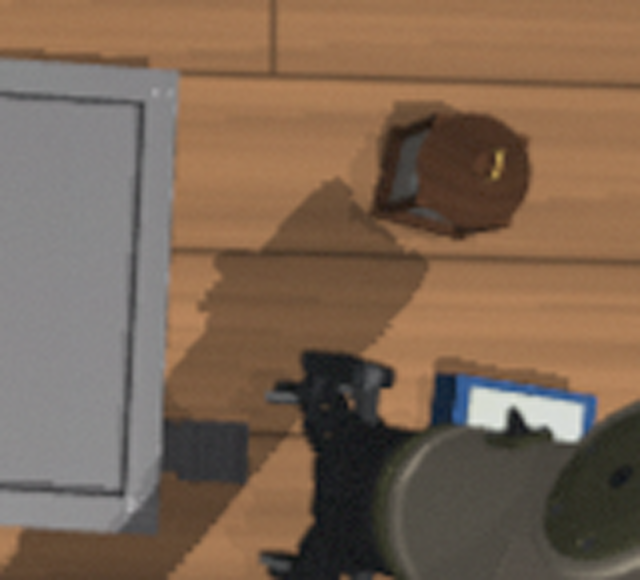

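View pics/w2.png

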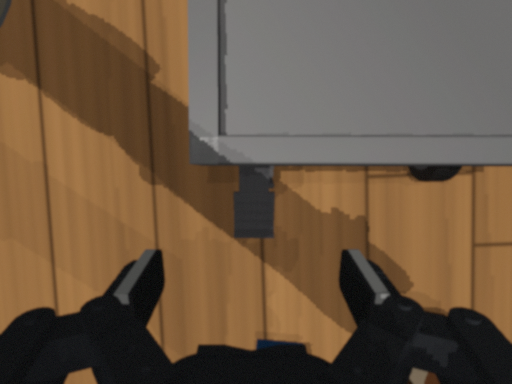

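View pics/s2.png

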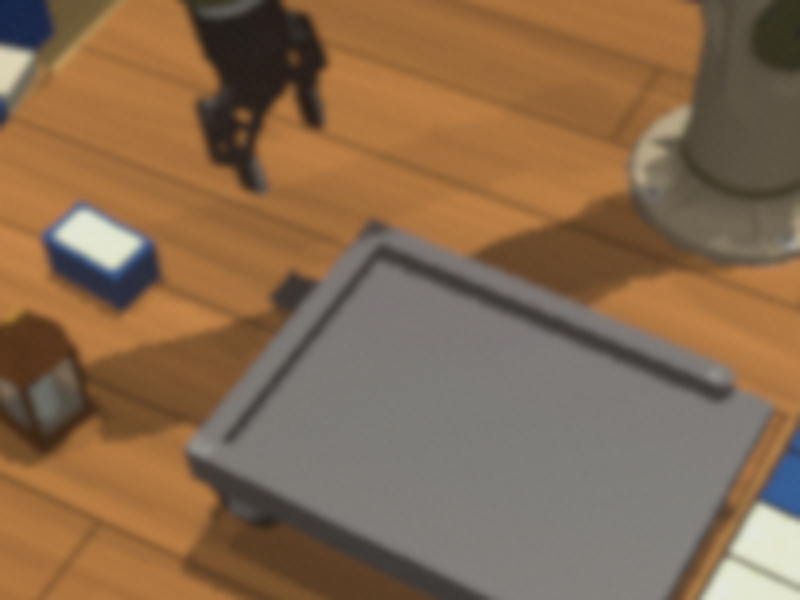

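The pedal stays down: in the wrist view the tread is at (254,214), and the firm touch on it came at z 0.066. Next is the carton.

```bash
python3 - <<'E'
from rig import *
from h import *
import cv2
p=sense()["position"]
move_linear([p[0],p[1],.30],max_speed=.3)
A=np.array([.519+.045*.0367,.415,.30])
move_ptp(A,quat(0))
c=capture("wrist");a=c["color"][:,:,::-1]
cv2.imwrite("pics/w3.png",a);s=sense();print(s["t"],s["position"],s["qpos"])
import json;json.dump({k:(np.array(v).tolist()) for k,v in c.items() if k!="color"},open("w3.json","w"))
E
```

```text
13.2833 [0.5215 0.414  0.2999] [-0.1007  0.731  -1.2378  1.0694  0.6947  1.7384 -1.1372]
```

View pics/w3.png

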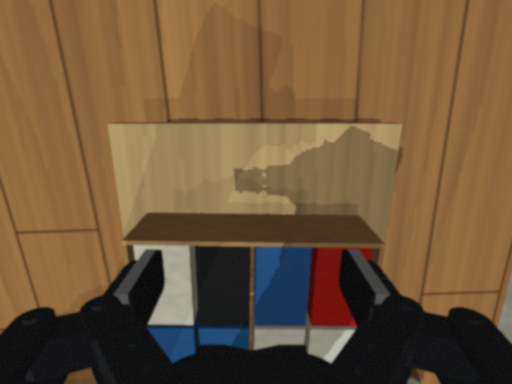

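```bash
python3 - <<'E'
from h import *
import json
c={k:np.array(v) for k,v in json.load(open("w3.json")).items()}
for pts,z in(([(124.5,243),(383,245)],.198),([(148,213),(361.5,215)],.128),([(109,123),(402.5,123)],.128)):
    P=np.array([cast(c,p,z) for p in pts]);v=P[1]-P[0];print(P[:,:2],P.mean(0)[:2],np.linalg.norm(v),np.degrees(np.arctan2(v[1],v[0])))
E
```

```text
[[0.4077 0.3721]
 [0.6386 0.3611]] [0.5232 0.3666] 0.23117570523840897 -2.7288588643265026
[[0.4062 0.3735]
 [0.6436 0.3618]] [0.5249 0.3677] 0.23772349779720228 -2.809681982420157
[[0.3806 0.4723]
 [0.678  0.4608]] [0.5293 0.4665] 0.29764397610594107 -2.224708406259845
```

```bash
cat >> h.py <<'E'
def line(y,z=.138,off=.001): return np.array([.5046+off+(y+.0608)*.0367,y,z])
E
python3 - <<'E'
from rig import *
from h import *
move_linear(line(.415,.2),max_speed=.2)
print(move_linear(line(.415),max_speed=.1,stop_force=6))
def rep(r):
    s=sense();print(r,round(s["t"],2),s["position"],s["ft_force"],s["wrist_torque"])
rep(0)
rep(move_linear(line(.36),max_speed=.03,stop_force=2.5))
E
```

```text
False
0 14.7 [0.5231 0.4153 0.1385] [-0.1017 -0.4135  0.859 ] [-0.0402 -0.003   0.0246]
True 15.82 [0.5219 0.3806 0.1376] [-0.6292  0.5684 -0.2559] [-0.0034 -0.0168 -0.0122]
```

```bash
python3 - <<'E'
from rig import *
from h import *
def rep(r):
    s=sense();print(r,round(s["t"],2),s["position"],s["ft_force"],s["wrist_torque"]);return r
for y in (.36,.30,.24,.18,.12,.06):
    if rep(move_linear(line(y),max_speed=.06,stop_force=12)): break
E
```

```text
False 16.32 [0.5213 0.3593 0.1379] [ 0.5336 -0.2709 -0.497 ] [ 0.0189 -0.0476 -0.009 ]
False 17.48 [0.519  0.2997 0.1378] [0.9692 2.4946 0.4584] [ 0.3272 -0.0638 -0.0664]
False 18.62 [0.5167 0.2397 0.138 ] [ 1.0988  0.0526 -0.9909] [-0.0379  0.0169 -0.0024]
False 19.77 [0.5145 0.1797 0.138 ] [ 0.397  -0.0763  0.2021] [ 0.0039 -0.012   0.0179]
False 20.93 [0.5122 0.1196 0.1379] [0.1615 1.4228 0.8518] [ 0.0976 -0.027  -0.059 ]
False 22.07 [0.5101 0.0596 0.138 ] [ 0.6318 -0.585   0.1367] [ 0.0248 -0.0148 -0.0014]
```

```bash
python3 - <<'E'
from rig import *
import cv2
for n in("top","scene"):
    c=capture(n);cv2.imwrite(f"pics/{n}4.png",c["color"][:,:,::-1])
E
```

```text
(no output)
```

View pics/top4.png

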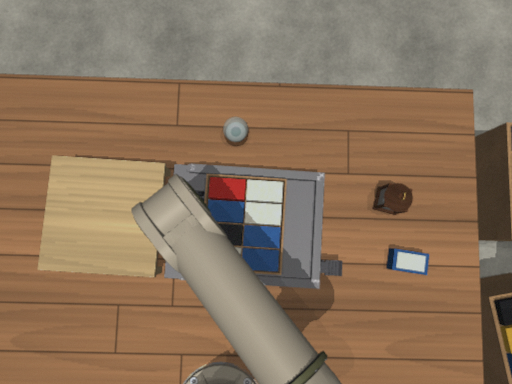

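View pics/scene4.png

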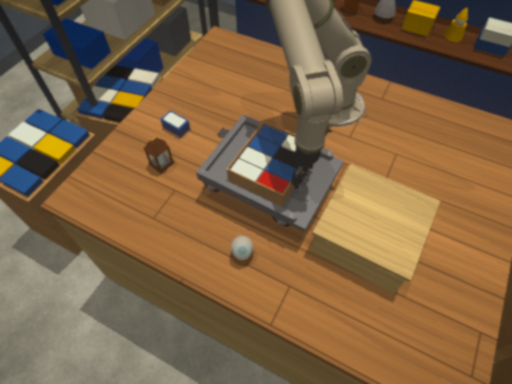

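The carton is on the deck and between the rims. Its front edge is at column 284 and the lip is at 315. The dolly's lip is still at about column 322, so it hasn't visibly rolled. I'll push on slowly.

```bash
python3 - <<'E'
from rig import *
from h import *
def rep(r):
    s=sense();print(r,round(s["t"],2),s["position"],s["ft_force"],s["wrist_torque"]);return r
if not rep(move_linear(line(-.01),max_speed=.05,stop_force=9)):
    rep(move_linear(line(-.09),max_speed=.02,stop_force=9))
E
```

```text
False 23.73 [ 0.5075 -0.0101  0.138 ] [0.3785 2.1056 0.4716] [ 0.4373 -0.0599 -0.067 ]
True 25.07 [ 0.5072 -0.0225  0.1381] [ 0.5693  3.8267 -0.3781] [ 0.6923 -0.1424 -0.2013]
```

```bash
python3 - <<'E'
from rig import *
from h import *
def rep(r):
    s=sense();print(r,round(s["t"],2),s["position"],s["ft_force"],s["wrist_torque"]);return np.linalg.norm(s["ft_force"][:2])
y=-.0225
for i in range(16):
    y-=.0015
    r=move_linear(line(y),max_speed=.015,stop_force=9)
    if rep(r)>11 or r: break
hold(.2);rep("hold")
E
```

```text
False 25.37 [ 0.507  -0.023   0.1381] [ 0.8335  9.4321 -0.9659] [ 1.5766 -0.2028 -0.4697]
False 25.62 [ 0.507  -0.0235  0.1383] [ 1.8635 12.729   0.428 ] [ 2.0978 -0.2091 -0.6773]
hold 25.82 [ 0.507  -0.0234  0.1383] [ 0.8597 11.761  -0.3491] [ 2.1521 -0.2605 -0.6259]
```

```bash
python3 - <<'E'
from rig import *
import cv2
c=capture("top");a=c["color"][:,:,::-1]
cv2.imwrite("pics/t5.png",cv2.resize(a[155:300,160:350],None,fx=4,fy=4,interpolation=cv2.INTER_CUBIC))
c=capture("scene");a=c["color"][:,:,::-1]
cv2.imwrite("pics/s5.png",cv2.resize(a[100:240,180:350],None,fx=4,fy=4,interpolation=cv2.INTER_CUBIC))
E
```

```text
(no output)
```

View pics/t5.png

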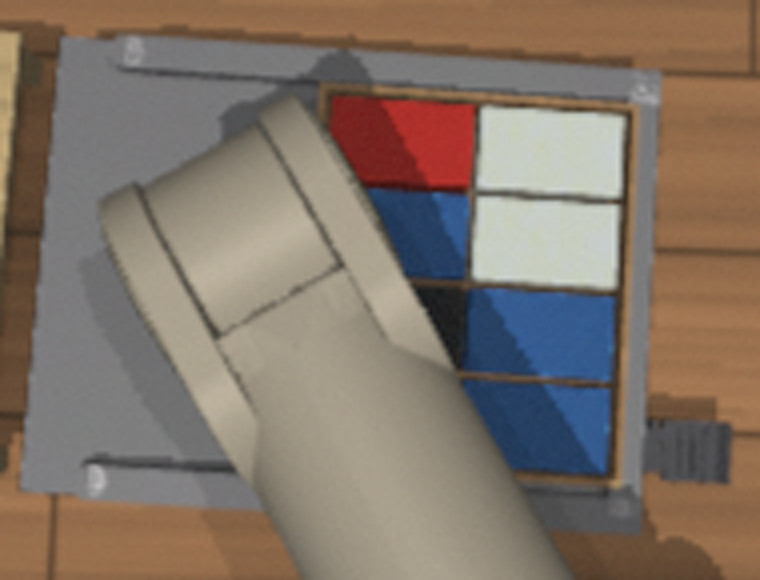

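View pics/s5.png

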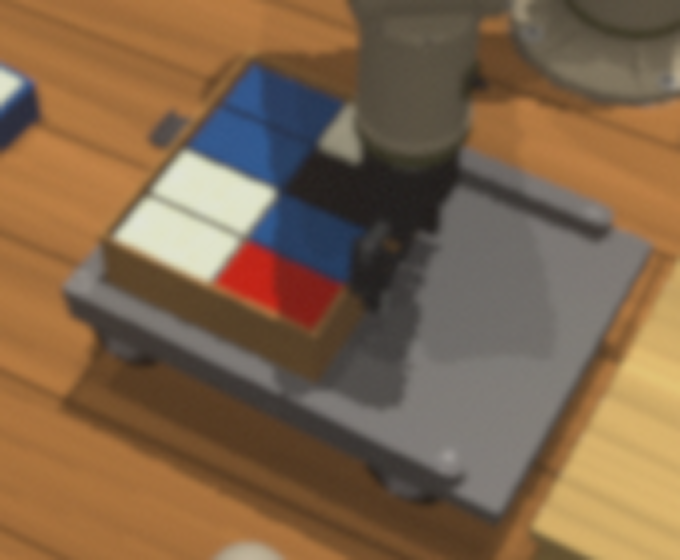

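```bash
python3 - <<'E'
from rig import *
from h import *
c=capture("top")
def seg(n,A,B,z):
    p,q=cast(c,A,z),cast(c,B,z);v=q-p;print(n,p[:2],q[:2],"deg",np.degrees(np.arctan2(v[1],v[0])));return p,q
k=lambda u,v:(160+u/4,155+v/4)
seg("cartonfront",k(638,104),k(620,482),.195)
seg("lip outer",k(661,72),k(641,530),.145)
seg("tierend",k(63,38),k(23,490),.125)
o=np.array([.4973,-.2599,0]);
E
```

```text
cartonfront [ 0.6166 -0.2398] [ 0.3843 -0.2309] deg 177.79258115654622
lip outer [ 0.6456 -0.2633] [ 0.3501 -0.2526] deg 177.92781003131333
tierend [0.6603 0.1334] [0.3636 0.1445] deg 177.86164174787427
```

The carton face is flush and square to the lip: 177.8° against 177.9°, with a gap under 1 mm. I'll back off and take a fresh look at the pedal.

```bash
python3 - <<'E'
from rig import *
from h import *
import cv2,json
move_linear(line(-.018),max_speed=.02)
move_linear(line(0),max_speed=.1)
move_linear(line(.0,.30),max_speed=.3)
print(sense()["position"],sense()["ft_force"])
move_ptp(TREAD-DY*.006+[0,0,.12],quat(14))
c=capture("wrist");cv2.imwrite("pics/w6.png",cv2.resize(c["color"][130:300,170:350,::-1],None,fx=4,fy=4,interpolation=cv2.INTER_CUBIC)[:600])
json.dump({k:(np.array(v).tolist()) for k,v in c.items() if k!="color"},open("w6.json","w"))
s=sense();print(s["t"],s["position"])
E
```

```text
[ 0.5078 -0.0005  0.3001] [-0.7018  0.0621 -1.6868]
28.8333 [ 0.3959 -0.3006  0.2333]
```

View pics/w6.png

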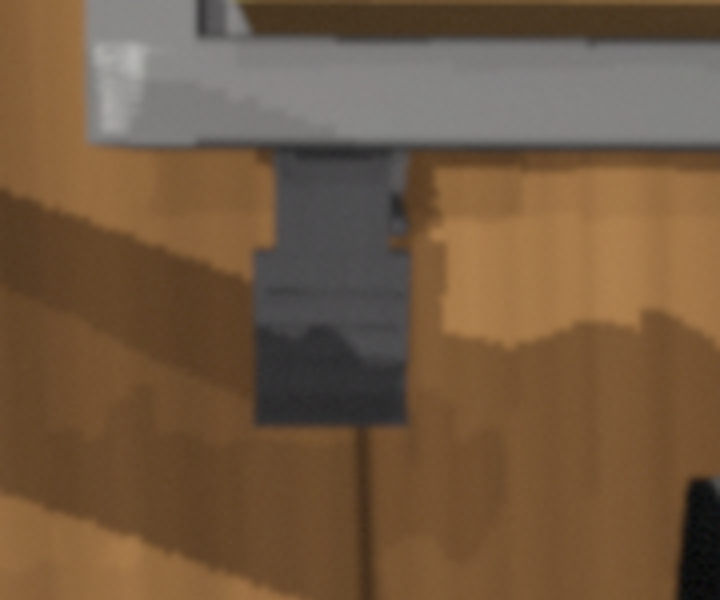

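The zoomed wrist view shows the tread spanning columns 234–272 and rows 192–236, and the carton face at the lip's inner edge.

```bash
python3 - <<'E'
from h import *
import json
c={k:np.array(v) for k,v in json.load(open("w6.json")).items()}
for z in (.066,):
    P=np.array([cast(c,(170+u/4,130+v/4),z) for u,v in((255,250),(408,250),(408,425),(256,425))]);print(P,P.mean(0))
    print(P[1]-P[0])
for u in ((90,143),(600,143)):
    print(cast(c,(170+u[0]/4,130+u[1]/4),.145))
E
```

```text
[[ 0.3787 -0.2787  0.066 ]
 [ 0.4197 -0.2801  0.066 ]
 [ 0.4183 -0.3275  0.066 ]
 [ 0.3772 -0.3261  0.066 ]] [ 0.3985 -0.3031  0.066 ]
[ 0.041  -0.0014  0.    ]
[ 0.351  -0.2514  0.145 ]
[ 0.4538 -0.2549  0.145 ]
```

```bash
python3 - <<'E'
from rig import *
from h import *
q=quat(14)
G=np.array([.3975,-.305,.045])
def rep(r):
    s=sense();print(r,round(s["t"],2),s["position"],s["ft_force"],s["wrist_torque"],s["gripper_width"]);return r
move_linear(G+[0,0,.11],rot=q,max_speed=.2)
rep(0)
if rep(move_linear(G,rot=q,max_speed=.06,stop_force=5)): raise SystemExit
clamp();rep("clamp")
E
```

```text
0 29.38 [ 0.3983 -0.3042  0.1559] [-1.2513  0.0428  0.4825] [-0.2528 -0.0181  0.0049] 0.08541776031133196
False 31.36 [ 0.3977 -0.3051  0.0453] [ 0.228  -0.2773 -0.4245] [-0.2708  0.0072  0.0154] 0.08554305227591488
clamp 31.85 [ 0.3967 -0.3051  0.0454] [-5.1937  1.2237  8.4173] [0.2663 1.2252 0.166 ] 0.04054787366835564
```

```bash
python3 - <<'E'
from rig import *
from h import *
def rep(r):
    s=sense();print(r,round(s["t"],2),s["position"],s["ft_force"],s["gripper_width"]);return s
p0=sense()["position"]
o0,z0=.070,-.021
for th in np.arange(.1,.71,.1):
    o=o0*np.cos(th)-z0*np.sin(th);z=z0*np.cos(th)+o0*np.sin(th)
    p=p0-DY*(o-o0)+Z*(z-z0)
    r=move_linear(p,max_speed=.03,stop_force=25)
    s=rep((round(th,2),r))
    if r: break
E
```

```text
(np.float64(0.1), False) 32.26 [ 0.3966 -0.3069  0.0522] [  3.7607  -0.506  -11.678 ] 0.039954678175148285
(np.float64(0.2), False) 32.65 [ 0.3965 -0.308   0.06  ] [ 2.194   1.4229 -7.9323] 0.04033702202361164
(np.float64(0.3), False) 33.04 [ 0.3966 -0.3082  0.0674] [ 0.5781 -0.125  -5.7621] 0.04062129068753447
(np.float64(0.4), False) 33.43 [ 0.3966 -0.3077  0.0747] [-1.8506  0.4263 -2.3867] 0.04034812334675451
(np.float64(0.5), False) 33.83 [ 0.3966 -0.3066  0.0818] [-2.7504  0.8592 -3.2193] 0.04006240828519909
(np.float64(0.6), False) 34.22 [ 0.3967 -0.3048  0.0889] [-3.7677  1.3027 -0.5382] 0.04036999681124731
(np.float64(0.7), False) 34.61 [ 0.3968 -0.3022  0.0958] [-4.7807  1.7913  0.5872] 0.040495072403684
```

```bash
python3 - <<'E'
from rig import *
from h import *
import cv2
def rep(r):
    s=sense();print(r,round(s["t"],2),s["position"],s["ft_force"],s["gripper_width"]);return s
p=sense()["position"]
rep(move_linear(p+[0,0,.008]+DY*.003,max_speed=.015,stop_force=7))
hold(.3)
let_go();rep("open")
p=sense()["position"]
# straight up: fingers stay either side of tread
rep(move_linear(p+[0,0,.12],max_speed=.15,stop_force=6))
c=capture("wrist");cv2.imwrite("pics/w7.png",c["color"][:,:,::-1])
c=capture("scene");cv2.imwrite("pics/s7.png",cv2.resize(c["color"][60:240,150:390,::-1],None,fx=3,fy=3,interpolation=cv2.INTER_CUBIC))
E
```

```text
True 35.02 [ 0.3968 -0.3003  0.0997] [3.5558 0.9656 3.5822] 0.03976562168985517
open 35.84 [ 0.3951 -0.3001  0.0987] [-0.2068 -0.9265 -0.1037] 0.08519838732954307
False 36.79 [ 0.3946 -0.3     0.2178] [-0.7284 -0.3339 -1.1886] 0.0857084709745371
```

View pics/w7.png

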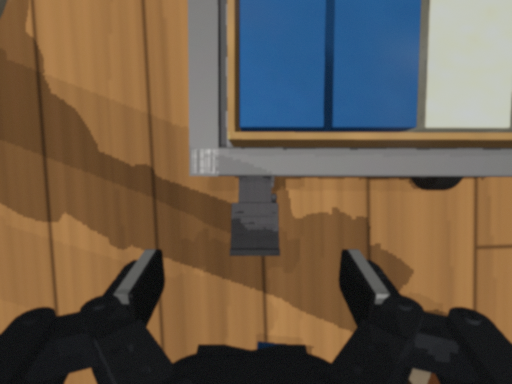

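View pics/s7.png

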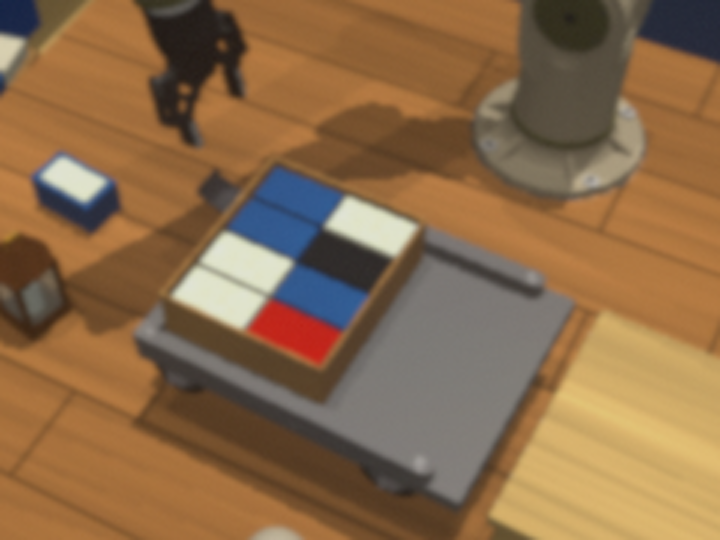

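In the wrist view the tread now spans columns 231–279, wider than the 38 px it measured locked down, so it is up. I'll move clear and check everything from the top view.

```bash
python3 - <<'E'
from rig import *
from h import *
import cv2
p=sense()["position"]
move_linear([p[0],p[1],.28],max_speed=.2)
goto_joints([1.115, 0.383, 0.016, 1.37, -0.006, 1.388, -0.046])
c=capture("top");cv2.imwrite("pics/t8.png",cv2.resize(c["color"][155:300,160:350,::-1],None,fx=4,fy=4,interpolation=cv2.INTER_CUBIC))
cv2.imwrite("pics/t8full.png",c["color"][:,:,::-1])
print(sense()["t"])
E
```

```text
38.6083
```

View pics/t8.png

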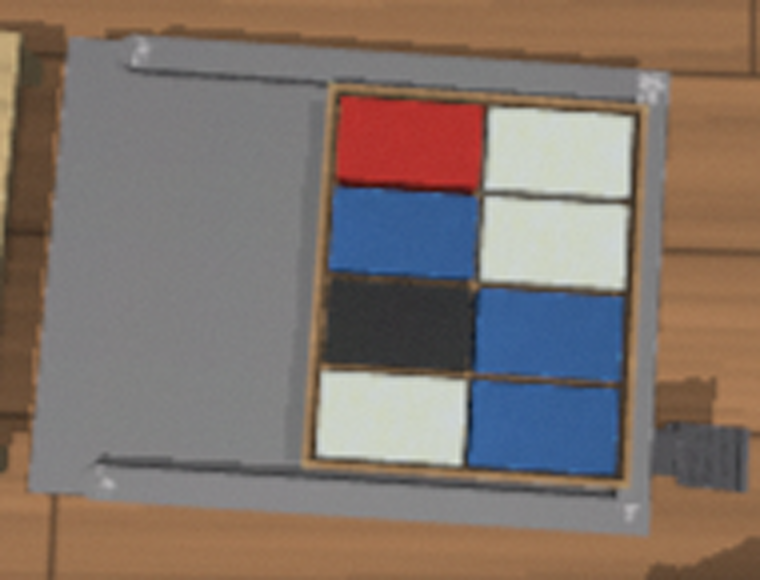

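View pics/t8full.png

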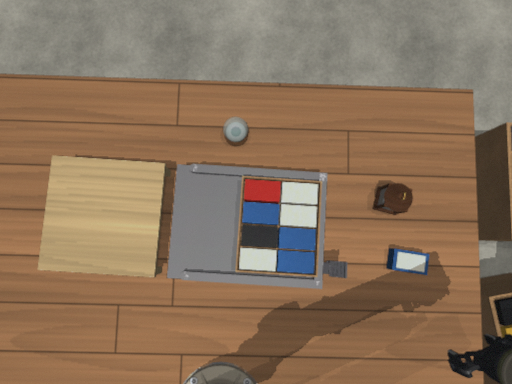

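```bash
python3 - <<'E'
from rig import *
from h import *
import cv2
hold(.5)
b=capture("top")["color"].astype(int);a=cv2.imread("pics/t8full.png")[:,:,::-1].astype(int)
print("moved px",(abs(a-b).max(2)[150:300,30:440]>40).sum())
c=capture("top");k=lambda u,v:(160+u/4,155+v/4)
A=cast(c,k(646,104),.195);B=cast(c,k(628,484),.195);C=cast(c,k(669,72),.145);D=cast(c,k(650,534),.145)
n=lambda p:p@DY
print("front",n(A),n(B),"lip inner",n(C)+.022,n(D)+.022)
job_done()
E
```

```text
moved px 0
front -0.222062814360276 -0.22154856210635104 lip inner -0.22272670253566723 -0.22344916597914288
the job is handed in; nothing more can be done
```

The dolly is loaded and the job is handed in, at about 39 s of the 72 s limit. I can't see the verdict.

- **Brake down:** I pressed the pedal with the fingers shut. The sampled force peaked at about 7 N. After I let go it stayed down, with the tread at z 0.066 m, which matches hard down.
- **Carton:** I pushed it off the tier with the open fingers and held it against the end lip at about 12 N, the highest force I sampled on it.
- **Brake up:** I gripped the tread by its sides and lifted it along its arc. The resistance faded past the tipping point, and I met the upper stop before letting go.

**Last checks (top view):**
- **Carton position:** the face is about 1–2 mm from the lip and square to it within about 0.01 rad, including measurement error.
- **Dolly:** it rolled only about 5 mm when the brake came off, and nothing moved between two pictures 0.5 s apart.
- **Bystanders:** the lantern, snow globe and light pack look unmoved.
- **Robot:** the arm is clear of everything.

**Less certain:**
- **Pedal angle:** I judged "fully up" from the stop I felt and the pictures, since I couldn't measure the angle to 0.06 rad.
- **Tread position:** the top and wrist cameras disagreed by about 3 mm across the tread. I used a value between them, and the grip held.

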